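Fit the tone bars of a xylophone in scale order

TASK

Move the five dry tone bars from the notched oiling rack onto the sound box, one to each place between the pins, lying flat across both felts and centred over the box, in scale order: the longest at the wide end, each next shorter one beside it, the shortest at the narrow end, top faces with the drilled dots still up. Leave the wax tin and the mug where they stand.

Things in the scene. Friction and masses are not known exactly. Their poses are not given: they have to be found in the camera images.
- bar_230: Longest (lowest) tone bar: dark wooden bar 230 mm long (own x axis), 28 mm wide (y), 18 mm thick (z up; hollowed underneath to 11 mm at the middle), with two small drilled dots on its top 127 mm apart. Origin: centre of its underside. Starts lying across the oiling rack, in any of its five notches.
- bar_210: Second longest tone bar: dark wooden bar 210 mm long (own x axis), 28 mm wide (y), 18 mm thick (z up; hollowed underneath to 11 mm at the middle), with two small drilled dots on its top 116 mm apart. Origin: centre of its underside. Starts lying across the oiling rack, in any of its five notches.
- bar_190: Middle tone bar: dark wooden bar 190 mm long (own x axis), 28 mm wide (y), 18 mm thick (z up; hollowed underneath to 11 mm at the middle), with two small drilled dots on its top 105 mm apart. Origin: centre of its underside. Starts lying across the oiling rack, in any of its five notches.
- bar_170: Second shortest tone bar: dark wooden bar 170 mm long (own x axis), 28 mm wide (y), 18 mm thick (z up; hollowed underneath to 11 mm at the middle), with two small drilled dots on its top 94 mm apart. Origin: centre of its underside. Starts lying across the oiling rack, in any of its five notches.
- bar_150: Shortest (highest) tone bar: dark wooden bar 150 mm long (own x axis), 28 mm wide (y), 18 mm thick (z up; hollowed underneath to 11 mm at the middle), with two small drilled dots on its top 83 mm apart. Origin: centre of its underside. Starts lying across the oiling rack, in any of its five notches.
- sound_box: Pale open box, fixed, 300 mm long (y), rims converging from wide end +y to narrow end -y. Origin: centre of underside, z up. Grey felt on both rims, top at z 68 mm: bars rest there along x. Black pins (10 thick, 15 high) part five places, 44 mm clear: centres x 0, y +108, +54, 0, -54, -108 mm. Bars there leave 26 mm between them, so open the fingers only a little; 50 mm empty space beneath.
- oiling_rack: Fixed rack: two pale notched bearers 300 mm long (y), 92 mm apart, five notches 54 mm apart at y +108, +54, 0, -54, -108 mm. Origin: centre of underside, z up. Bars lie in the notches along x, undersides at z 50 mm, between teeth 10 mm high; 26 mm free between neighbouring bars, 50 mm empty space beneath their middles.
- wax_tin: Bystander: closed round blue and yellow wax tin, 57 mm across, 34 mm high, standing behind the work. Origin: centre of its underside. Not to be moved.
- mug: Bystander: green enamel mug, 69 mm across, 81 mm high, standing behind the work. Origin: centre of its underside (handle included), z up. Not to be moved.
Mind the look-alikes: they are no part of the job. Leave any purple look-alike of the bar_170 alone.

How it is judged:
By the outcome, as a careful person would: the job done as asked, in the order asked, and still so for the second after the job is handed in, with the robot touching nothing.
It also fails if it takes over 112 s, if anything falls off the work surface, if the arm or the gripper's body presses on something with over 40 N, if the wrist force passes 120 N, or if a joint passes its speed limit or range.

ROBOT

A 6-joint arm with a two-finger parallel gripper is mounted at the origin on a cart in front of the work surface, level with it; the furniture and walls round the work are solid. World frame = base frame: x ahead of the robot, y to its left, z up, the work surface at z = 0. Lengths are in mm, angles in degrees, forces in N, time in s.
With the tool pointing down it reaches from about 350 to 850 mm from the base axis. Payload 8.1 kg.
Tool frame: the origin (TCP) lies at the very end of the fingers, on their centre line; the grasp point (between the pads) lies 19 mm behind it (r.grip_point_offset is the distance from the TCP to the grasp point, in mm); z points along the fingers, y is the line along which they close (so a half turn about z gives the same grasp; the last joint's range is limited). The gripper opens to 85 mm and grips with 20 to 120 N. Pads are 22 mm wide; open, the fingers measure 114 mm over their backs; the gripper's body (76 mm by 85 mm) begins 54 mm behind the grasp point. The pads swing forward as they close: fully open they stand 13 mm farther back than shut.
Start: joints at [-70.611, 7.471, 85.268, -0, 87.261, -4.893], TCP at [246.756, -546.916, 231.292] pointing down, gripper open.
Joint ranges: [-169.43, 169.43], [-51.17, 129.36], [1.28, 143.12], [-76.62, 256.62], [0, 156.53], [-152.29, 152.29]. Speed limits (degrees/s): [136.94, 136.94, 159.86, 180, 180, 180].

INTERFACE

Orientations are given as [roll, pitch, yaw] about the fixed x, y, z axes, in that order (R = Rz(yaw) Ry(pitch) Rx(roll)).
In Python, from bench import status, eyes, r gives the robot as it stands.
- The arm moves only by the shell command python3 -m handwheel 'ROWS' [FORCE]. ROWS is a JSON object whose one key "series" holds a list that holds one entry, the list of rows, each a list of 7 numbers: the shift along the tool's x, y, z in cm, then the turn, a rotation vector about the tool's x, y, z in rad, then the opening, from 0 (shut) to 1 (fully open). In form: {"series": [[[tx, ty, tz, rx, ry, rz, claw], ...]]}. A call has 1 to 12 rows; each row is the pose to reach, as a shift and turn from the pose commanded when the call began, along the tool's axes at that moment; what a row does not reach only later rows make up. A row lasts 1/8 s, in which the tool goes at most 62.5 mm and 10.7 degrees, less where a joint would pass 70% of its speed; a pose out of reach is approached as far as the arm can. A call with a gripper value outside its range is refused whole. The fingers move at their own pace and stop on an object; FORCE is the grip in N (left out, the last holds). Time passes only in rows, so rows that repeat a pose let the fingers close. It gives the time, the measured TCP pose, the force, the opening and the grip force at its end, in the units of the state.
- status.sense(): the state, without advancing time (a new reading comes with each control period).
- eyes.snapshot(name): name is "scene" or "top" or "wrist"; returns a dict with "img" (420x560x3 uint8, red, green, blue), "mtx" (3x3 intrinsics, pixels), "R" (3x3) and "t" (3): a world point X has camera coordinates R X + t. Camera axes: x right, y down, z forward; pixel columns grow to the right and rows downward; lengths in mm; the calibration is good to about 2 mm. A picture is of the moment at which its call begins. There is no depth.
- r.hand_in(): hands the job in; it is judged then, once.
The state is a dict: "time": time; "joint_pos": joint angles; "qd": joint speeds; "joint_efforts": joint torques, N m; "tool_pos": TCP position; "tcp_rot": TCP orientation; "ft_force": force on the tool from outside, world axes, zero at the start; "wrist_torque": the same for the moment, N m; "finger_gap": finger opening in mm; "grip_force": force on a finger pad.
Only numpy, scipy, OpenCV 4.12 (cv2) and the standard library are available. Lean on these libraries where they do the work, as an engineer would, in place of code of your own. Each camera call takes 0.05 s, during which the arm holds its last target. There are 200 camera calls.

## Working session

There is one attempt and no reset: what is moved stays moved. The work goes in short steps, Python scripts to look and compute and a shell command to move; the robot and the scene stay as the last step left them, time stands still between calls to the robot, and variables do not carry over. Pictures are saved under pics/ and viewed, at most 14 in all, crops included, and the job is handed in when it is done.

```bash
ls; mkdir -p pics
python3 - <<'E'
from bench import status, eyes, r
import cv2,numpy as np,pickle
D={}
for n in("scene","top","wrist"):
    s=eyes.snapshot(n);D[n]=s
    cv2.imwrite(f'pics/{n}0.png',s["img"][:,:,::-1])
    print(n,np.round(s["mtx"],1).tolist(),np.round(s["R"],3).tolist(),np.round(s["t"],1).tolist())
pickle.dump(D,open('d0.pkl','wb'))
s=status.sense();print(s["time"],s["tool_pos"],s["tcp_rot"],s["finger_gap"],r.grip_point_offset)
E
```

```text
pics
scene [[546.4, 0.0, 281.1], [0.0, 546.4, 200.2], [0.0, 0.0, 1.0]] [[-0.858, -0.513, -0.018], [-0.3, 0.53, -0.794], [0.416, -0.676, -0.608]] [530.4, 222.7, 1268.8]
top [[500.8, 0.0, 276.0], [0.0, 500.8, 207.0], [0.0, 0.0, 1.0]] [[0.012, -1.0, -0.001], [-0.98, -0.011, -0.199], [0.199, 0.004, -0.98]] [22.1, 627.9, 1325.6]
wrist [[293.3, 0.0, 276.6], [0.0, 293.3, 207.6], [0.0, 0.0, 1.0]] [[0.412, -0.911, -0.001], [-0.877, -0.397, 0.271], [-0.247, -0.11, -0.963]] [-600.0, -37.4, 377.5]
0.15 [ 246.60185008 -546.49564724  230.45614481] [-1.79914389e+02 -7.46916531e-03  2.42824239e+01] 85.56802678121026 18.700000000000003
```

View pics/top0.png

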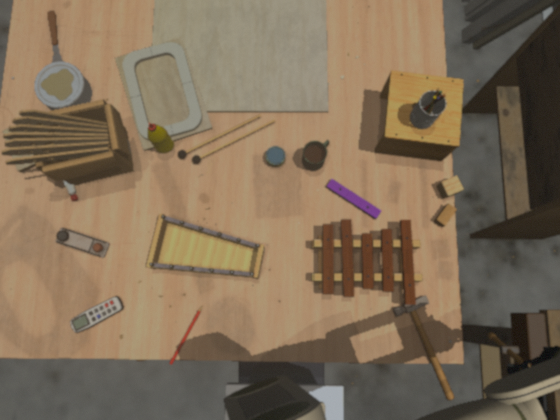

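View pics/scene0.png

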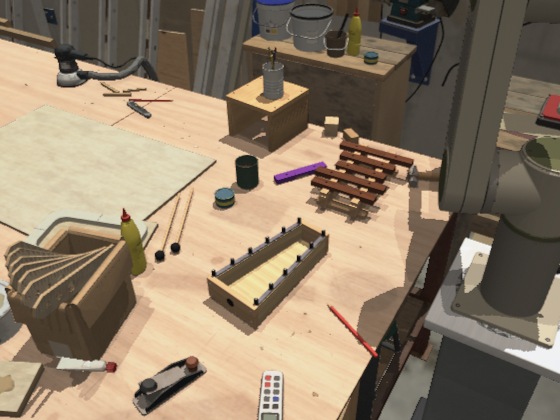

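Top view: the rack with five bars is at columns 327, 347, 367, 387 and 408, around row 259. The box is at (205,247) with its wide end left (+y), the tin at (275,156) and the mug at (315,155). There are two bar candidates: the dark reddish-brown bars on the rack are the ones meant, and the purple bar at (353,198) is the look-alike to leave alone. Next I enlarge and measure.

```bash
cat > h.py <<'E'
import numpy as np,cv2,pickle
def ray(s,uv):
    d=np.linalg.inv(s["mtx"])@np.array([uv[0],uv[1],1.]);R=np.array(s["R"]);t=np.array(s["t"])
    d=R.T@d;return -R.T@t,d/np.linalg.norm(d)
def plane(s,uv,z):
    c,d=ray(s,uv);return c+d*(z-c[2])/d[2]
def tri(*obs):
    A=np.zeros((3,3));b=np.zeros(3)
    for s,uv in obs:
        c,d=ray(s,uv);P=np.eye(3)-np.outer(d,d);A+=P;b+=P@c
    X=np.linalg.solve(A,b);return X
def proj(s,X):
    p=np.array(s["mtx"])@(np.array(s["R"])@np.array(X,float)+np.array(s["t"]));return p[:2]/p[2]
E
python3 - <<'E'
from h import *
D=pickle.load(open('d0.pkl','rb'))
out=[]
for n,(x0,x1,y0,y1) in {"top":(300,435,205,305),"scene":(300,425,130,223)}.items():
    s=D[n];im=s["img"];hsv=cv2.cvtColor(im,cv2.COLOR_RGB2HSV)
    m=cv2.inRange(hsv,(0,110,30),(12,255,140))|cv2.inRange(hsv,(172,110,30),(179,255,140))
    k=np.zeros_like(m);k[y0:y1,x0:x1]=m[y0:y1,x0:x1]
    cs,_=cv2.findContours(k,0,1)
    for c in cs:
        if cv2.contourArea(c)>60:
            rc=cv2.minAreaRect(c);print(n,np.round(rc[0],1),np.round(rc[1],1),round(rc[2],1))
            if n=="top":
                b=cv2.boxPoints(rc);b=b[np.argsort(b[:,1])];e=[plane(s,b[:2].mean(0),68),plane(s,b[2:].mean(0),68)]
                print('   far',np.round(e[0][:2],1),'near',np.round(e[1][:2],1),'len',round(np.linalg.norm(e[0]-e[1]),1),'mid',np.round((e[0]+e[1])[:2]/2,1))
    c=im[y0:y1,x0:x1];mm=cv2.cvtColor(k[y0:y1,x0:x1],cv2.COLOR_GRAY2RGB)
    out.append(cv2.resize(np.hstack([c,mm]),(800,300),interpolation=cv2.INTER_CUBIC))
cv2.imwrite('pics/rack.png',np.vstack(out)[:,:,::-1])
s=D["top"];a=cv2.resize(s["img"][205:290,140:275],(800,504),interpolation=cv2.INTER_CUBIC)
cv2.imwrite('pics/box.png',a[:,:,::-1])
E
```

```text
top [367.2 260.9] [54.1 11.8] 88.4
   far [ 554.6 -218.8] near [ 408.5 -219.4] len 146.1 mid [ 481.5 -219.1]
top [387. 260.] [62.2 11.4] 88.4
   far [ 569.  -272.9] near [ 400.9 -272.2] len 168.1 mid [ 484.9 -272.6]
top [328.  258.5] [10. 69.] 0.0
   far [ 580.7 -113.9] near [ 394.  -112.3] len 186.7 mid [ 487.4 -113.1]
top [407.3 262. ] [84.6 11.2] 86.6
   far [ 594.8 -325. ] near [ 367.1 -329.3] len 227.7 mid [ 481.  -327.1]
top [347.2 257.9] [76.2 11.4] 87.6
   far [ 592.9 -162.4] near [ 386.8 -167.8] len 206.2 mid [ 489.8 -165.1]
scene [361.2 173.1] [92.  55.4] 16.2
```

View pics/rack.png

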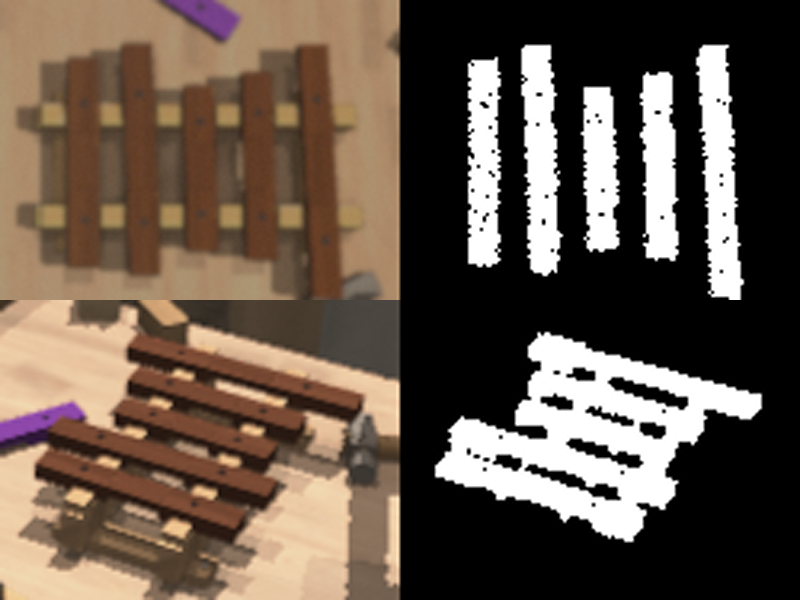

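View pics/box.png

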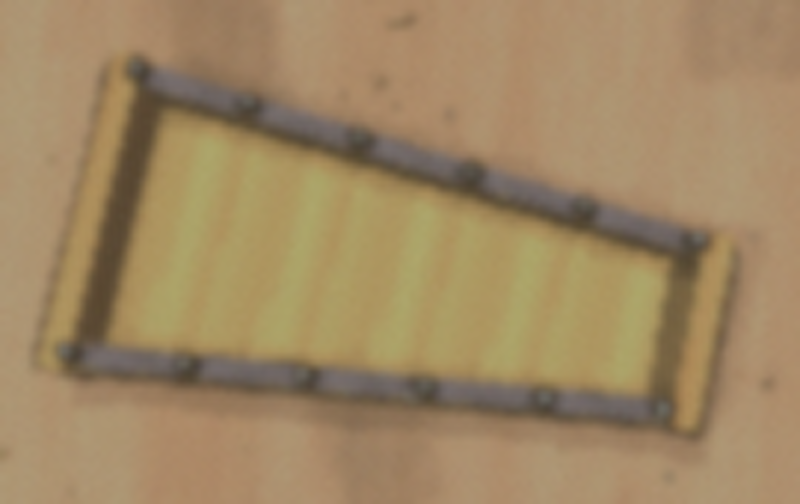

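The rack, from +y to -y, holds bars of about 190, 210, 150, 170 and 230 mm. The purple bar lies apart at the top of the crop. Box pins in the top view are approximately (163.6,216.8)…(257.1,245.5) on the far rim and (151.8,264.4)…(251.5,274) on the near rim. I'm moving the wrist camera over the rack, then over the box.

```bash
python3 -m handwheel '{"series": [[[30.2,-22.3,0,0,0,0.424,0.4],[30.2,-22.3,0,0,0,0.424,0.4],[30.2,-22.3,0,0,0,0.424,0.4],[30.2,-22.3,0,0,0,0.424,0.4],[30.2,-22.3,0,0,0,0.424,0.4],[30.2,-22.3,0,0,0,0.424,0.4],[30.2,-22.3,0,0,0,0.424,0.4],[30.2,-22.3,0,0,0,0.424,0.4],[30.2,-22.3,0,0,0,0.424,0.4],[30.2,-22.3,0,0,0,0.424,0.4]]]}' 40
cat > snap.py <<'E'
import sys;from bench import status,eyes
import cv2,pickle
n,o=sys.argv[1:3];s=eyes.snapshot(n);pickle.dump(s,open(o+'.pkl','wb'));cv2.imwrite(f'pics/{o}.png',s["img"][:,:,::-1])
q=status.sense();print(q["time"],q["tool_pos"].round(1),q["tcp_rot"].round(2),q["ft_force"].round(1),q["finger_gap"],q["grip_force"])
E
python3 snap.py wrist w1
```

```text
time: 1.4
tool_pos: [429.7, -220.6, 231.2]
tcp_rot: [180.0, 0.0, -0.1]
ft_force: [-0.1, -0.1, 0.0]
finger_gap: 34.1
grip_force: 0.0
1.45 [ 429.8 -220.5  231.2] [-1.8e+02  1.0e-02 -1.3e-01] [ 0.2  0.  -0.9] 34.06078091537825 0.0
```

```bash
python3 -m handwheel '{"series": [[[2,-10,0,0,0,0,0.4],[2,-10,0,0,0,0,0.4],[2,-10,0,0,0,0,0.4]]]}' >/dev/null
python3 snap.py wrist w2
python3 -m handwheel '{"series": [[[0,-27,0,0,0,0,0.4],[0,-27,0,0,0,0,0.4],[0,-27,0,0,0,0,0.4],[0,-27,0,0,0,0,0.4],[0,-27,0,0,0,0,0.4],[0,-27,0,0,0,0,0.4]]]}' >/dev/null
python3 snap.py wrist w3
python3 -m handwheel '{"series": [[[0,-10,0,0,0,0,0.4],[0,-10,0,0,0,0,0.4],[0,-10,0,0,0,0,0.4]]]}' >/dev/null
python3 snap.py wrist w4
python3 -c "
import cv2,numpy as np
I=[cv2.imread(f'pics/w{i}.png') for i in (1,2,3,4)]
a=np.vstack([np.hstack(I[:2]),np.hstack(I[2:])]);cv2.imwrite('pics/w.png',cv2.resize(a,(800,600),interpolation=cv2.INTER_AREA))"
```

```text
1.875 [ 450.4 -119.2  231.4] [ 1.7998e+02 -1.0000e-02  7.0000e-02] [ 0.1 -0.5  0.3] 34.4097057457964 0.0
2.675 [450.7 149.7 231.1] [ 1.7996e+02  1.0000e-02 -1.0000e-02] [ 0.1 -0.1  0.3] 34.03582068821126 0.0
3.1 [451.  249.5 231.1] [ 1.7995e+02  2.0000e-02 -3.0000e-02] [ 0.1 -0.6 -0.3] 34.092201629729374 0.0
```

View pics/w.png

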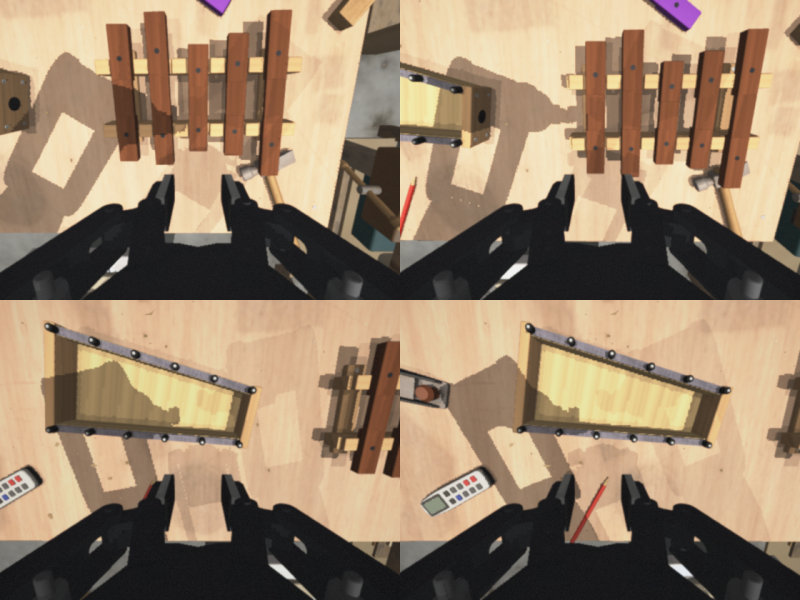

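The wrist views show all five bars with dots clearly, and the box with 12 pin tops. For example, w3 at mosaic scale shows far pins from (50,327) to (250,391) and near pins from (53,429) to (241,441). I'll extract dots and pins and triangulate.

```bash
cat > m1.py <<'E'
from h import *
W={i:pickle.load(open(f'w{i}.pkl','rb')) for i in (1,2,3,4)}
def bars(s):
    im=s["img"];hsv=cv2.cvtColor(im,cv2.COLOR_RGB2HSV)
    m=cv2.inRange(hsv,(0,100,30),(13,255,190))|cv2.inRange(hsv,(172,100,30),(179,255,190))
    m[290:]=0
    m=cv2.morphologyEx(cv2.morphologyEx(m,cv2.MORPH_CLOSE,np.ones((5,5))),cv2.MORPH_OPEN,np.ones((9,9)))
    bh=cv2.morphologyEx(cv2.cvtColor(im,cv2.COLOR_RGB2GRAY),cv2.MORPH_BLACKHAT,np.ones((11,11))).astype(float)
    bh=cv2.GaussianBlur(bh,(0,0),1.5)
    res=[]
    cs,_=cv2.findContours(m,0,1)
    for c in cs:
        if cv2.contourArea(c)<2500: continue
        k=cv2.drawContours(np.zeros_like(m),[c],-1,255,-1);k=cv2.erode(k,np.ones((11,11)))
        g=bh*(k>0);P=[]
        for _ in range(2):
            v=np.unravel_index(g.argmax(),g.shape);y,x=v
            w=bh[y-4:y+5,x-4:x+5];yy,xx=np.mgrid[y-4:y+5,x-4:x+5];P.append((np.array([(w*xx).sum(),(w*yy).sum()])/w.sum()));g[max(0,y-20):y+21,max(0,x-20):x+21]=0
        P.sort(key=lambda p:p[1]);res.append(P)
    return sorted(res,key=lambda P:P[0][0])
if __name__=="__main__":
    B1,B2=bars(W[1]),bars(W[2]);print(len(B1),len(B2))
    for a,b in zip(B1,B2):
        X=[tri((W[1],a[k]),(W[2],b[k])) for k in (0,1)];d=X[0]-X[1];M=(X[0]+X[1])/2
        print(np.round(a,0).tolist(),'sp',round(np.linalg.norm(d),1),'mid',M.round(1),'dz',round(d[2],1),'yaw',round(np.degrees(np.arctan2(d[1],d[0])),2))
    def pins(s,guess):
        g=cv2.cvtColor(s["img"],cv2.COLOR_RGB2GRAY);m=cv2.inRange(g,0,62);m=cv2.morphologyEx(m,cv2.MORPH_CLOSE,np.ones((3,3)))
        n,l,st,ce=cv2.connectedComponentsWithStats(m)
        ok=[(ce[i],st[i,4]) for i in range(1,n) if 50<st[i,4]<400 and st[i,3]<30]
        return [min(ok,key=lambda c:np.hypot(*(c[0]-q))) for q in guess]
    far3=np.array([(50,327),(94,340.5),(135,353.5),(175,366.5),(213.5,379),(250,391)]);near3=np.array([(53,429),(91,432),(128,435),(165,438),(202,440),(241,441)])
    far4=np.array([(529,327),(573,341),(611,353.5),(650,367),(688,379),(724,391)])-[400,0];near4=np.array([(523,429),(560,432.5),(599,435),(635,438),(672,441),(709,444)])-[400,0]
    f=1.4
    for nm,g3,g4 in(("far",far3,far4),("near",near3,near4)):
        a=pins(W[3],(g3-[0,300])*f);b=pins(W[4],(g4-[0,300])*f)
        for p,q in zip(a,b): print(nm,p[0].round(0),p[1],q[0].round(0),q[1],tri((W[3],p[0]),(W[4],q[0])).round(1))
E
python3 m1.py
```

```text
5 5
[[166.0, 82.0], [177.0, 188.0]] sp 104.7 mid [ 485.1 -116.4   68.5] dz -0.7 yaw 0.45
[[219.0, 71.0], [216.0, 152.0]] sp 105.5 mid [ 505.  -166.5  100.1] dz -63.9 yaw -1.12
[[277.0, 98.0], [277.0, 182.0]] sp 82.7 mid [ 481.  -222.7   67.8] dz -1.4 yaw -0.14
[[332.0, 89.0], [328.0, 184.0]] sp 173.7 mid [ 517.3 -262.9   87. ] dz -155.2 yaw -38.04
[[377.0, 29.0], [373.0, 84.0]] sp 168.3 mid [ 526.4 -265.4  175. ] dz -140.2 yaw -43.59
far [74. 40.] 136 [184.  41.] 85 [592.2 334.2  73.9]
far [133.  59.] 102 [240.  60.] 66 [577.5 283.8  69.9]
far [191.  77.] 69 [348.  94.] 70 [542.  203.2 174.3]
far [191.  77.] 69 [348.  94.] 70 [542.  203.2 174.3]
far [350. 126.] 56 [401. 110.] 91 [ 530.4   18.4 -189. ]
far [350. 126.] 56 [452. 126.] 106 [517.1  77.8  76.2]
near [ 74. 180.] 129 [172. 180.] 81 [463.4 357.3  74.8]
near [127. 184.] 107 [223. 184.] 69 [459.3 304.6  73.1]
near [179. 188.] 87 [223. 184.] 69 [ 385.9  368.8 -277.5]
near [179. 188.] 87 [376. 196.] 64 [485.4 198.5 228.3]
near [350. 126.] 56 [376. 196.] 64 [499.4 155.9 228.3]
near [350. 126.] 56 [427. 201.] 74 [493.3 126.6 186.7]
```

```bash
cat > m2.py <<'E'
from h import *
W={i:pickle.load(open(f'w{i}.pkl','rb')) for i in (1,2,3,4)}
def dot(s,p,r=7):
    g=cv2.cvtColor(s["img"],cv2.COLOR_RGB2GRAY);bh=cv2.GaussianBlur(cv2.morphologyEx(g,cv2.MORPH_BLACKHAT,np.ones((11,11))).astype(float),(0,0),1.2)
    x,y=np.round(p).astype(int);w=bh[y-r:y+r+1,x-r:x+r+1];j,i=np.unravel_index(w.argmax(),w.shape);x,y=x-r+i,y-r+j
    w=bh[y-3:y+4,x-3:x+4];yy,xx=np.mgrid[y-3:y+4,x-3:x+4];return np.array([(w*xx).sum(),(w*yy).sum()])/w.sum()
if __name__=="__main__":
    G={190:((120.5,56),(126,134)),210:((157,45),(164,135.5)),150:((197,70.5),(195,129.5)),170:((235,65),(231,130)),230:((279,53),(270,142))}
    for L,gs in G.items():
        X=[]
        for q in gs:
            a=dot(W[1],np.array(q)*1.4);b=dot(W[2],proj(W[2],plane(W[1],a,68)));X.append(tri((W[1],a),(W[2],b)))
        d=X[0]-X[1];M=(X[0]+X[1])/2
        print(L,'sp',round(np.linalg.norm(d),1),'mid',M.round(1),'dz',round(d[2],1),'yaw',round(np.degrees(np.arctan2(d[1],d[0])),2))
    def pins(s):
        g=cv2.cvtColor(s["img"],cv2.COLOR_RGB2GRAY);m=cv2.morphologyEx(cv2.inRange(g,0,62),cv2.MORPH_CLOSE,np.ones((3,3)))
        n,l,st,ce=cv2.connectedComponentsWithStats(m)
        return [ce[i] for i in range(1,n) if 20<st[i,4]<400 and st[i,3]<30]
    w=14 # rim line fit: pins at local y k*54
    P3,P4=pins(W[3]),pins(W[4]);T=[]
    for p in P3:
        e=proj(W[4],plane(W[3],p,75));q=min(P4,key=lambda c:np.hypot(*(c-e)))
        if np.hypot(*(q-e))<6: T.append(tri((W[3],p),(W[4],q)))
    T=np.array(T);T=T[(T[:,2]>60)&(T[:,2]<90)];T=T[np.argsort(-T[:,1])];print(T.round(1))
    np.save('pins.npy',T)
E
python3 m2.py
```

```text
190 sp 105.4 mid [ 485.1 -116.    67.7] dz 1.0 yaw 0.11
210 sp 116.1 mid [ 489.2 -168.5   68.2] dz 0.1 yaw 1.17
150 sp 82.7 mid [ 481.  -222.7   68.1] dz -1.2 yaw -0.07
170 sp 93.8 mid [ 483.9 -276.5   67.9] dz 0.7 yaw 0.25
230 sp 126.7 mid [ 480.6 -332.1   68.5] dz -0.5 yaw 1.03
[[463.4 357.3  74.8]
 [592.2 334.2  73.9]
 [459.3 304.6  73.1]
 [577.5 283.8  69.9]
 [454.7 251.5  70.2]
 [562.3 231.9  66.1]
 [450.1 197.4  67.7]
 [547.1 179.7  68.8]
 [446.4 143.5  71.2]
 [531.9 128.6  73.4]
 [442.   90.1  73.3]
 [517.1  77.8  76.2]]
```

Both checks agree: tops are at z≈68, and dot spacings of 105, 116, 83, 94 and 127 identify the bars. The box centre is at (503.7, 215) with yaw about -10.3°. Now hovering over bar_230, the rightmost on the rack.

```bash
python3 -m handwheel '{"series": [[[3,58,11.6,0,0,-0.018,0.48],[3,58,11.6,0,0,-0.018,0.48],[3,58,11.6,0,0,-0.018,0.48],[3,58,11.6,0,0,-0.018,0.48],[3,58,11.6,0,0,-0.018,0.48],[3,58,11.6,0,0,-0.018,0.48],[3,58,11.6,0,0,-0.018,0.48],[3,58,11.6,0,0,-0.018,0.48],[3,58,11.6,0,0,-0.018,0.48],[3,58,11.6,0,0,-0.018,0.48],[3,58,11.6,0,0,-0.018,0.48]]]}' >/dev/null
python3 snap.py wrist w5
```

```text
4.525 [ 478.3 -331.5  114.9] [-1.7997e+02  7.0000e-02  7.9000e-01] [-0.5  0.4  0. ] 41.47224060212049 0.0
```

View pics/w5.png

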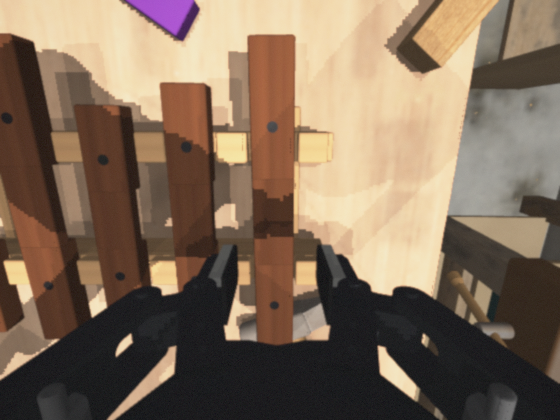

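The wrist view shows the bar_230 dots at (272,127) and (275,305), with the fingertips straddling the bar at columns 228 and 325 (the bar spans 253–294). Clearance is good, so I'm descending to grasp.

```bash
python3 -m handwheel '{"series": [[[0.2,-0.2,3,0,0,0,0.48],[0.2,-0.2,5.5,0,0,0,0.48],[0.2,-0.2,7.5,0,0,0,0.48],[0.2,-0.2,7.5,0,0,0,0.48],[0.2,-0.2,7.5,0,0,0,0.1],[0.2,-0.2,7.5,0,0,0,0.1],[0.2,-0.2,7.5,0,0,0,0.1],[0.2,-0.2,7.5,0,0,0,0.1],[0.2,-0.2,7.5,0,0,0,0.1]]]}' 40
python3 -m handwheel '{"series": [[[0,0,-2,0,0,0,0.1],[0,0,-5,0,0,0,0.1],[0,0,-10,0,0,0,0.1],[0,0,-10,0,0,0,0.1],[0,0,-10,0,0,0,0.1]]]}'
python3 snap.py wrist w6
python3 - <<'E'
from h import *;from m2 import dot
s=pickle.load(open('w6.pkl','rb'));from bench import status
q=status.sense();t=q["tool_pos"];print(plane(s,(276.6,200),t[2]+25))
g=cv2.cvtColor(s["img"],cv2.COLOR_RGB2GRAY)
cv2.imwrite('pics/w6c.png',s["img"][:,:,::-1])
E
```

```text
time: 5.65
tool_pos: [482.8, -327.8, 41.1]
tcp_rot: [180.0, -0.1, 1.0]
ft_force: [-1.0, 0.8, 5.8]
finger_gap: 27.8
grip_force: 40.8
time: 6.28
tool_pos: [482.2, -327.3, 140.5]
tcp_rot: [180.0, -0.0, 1.0]
ft_force: [-0.1, 0.2, -1.5]
finger_gap: 27.2
grip_force: 40.5
6.325 [ 481.6 -326.8  139.4] [-1.7993e+02  8.0000e-02  1.0200e+00] [-0.3  0.7 -1.7] 27.124130611253886 40.53277552127838
[ 519.35164943 -328.05088738  164.36107871]
```

View pics/w6.png

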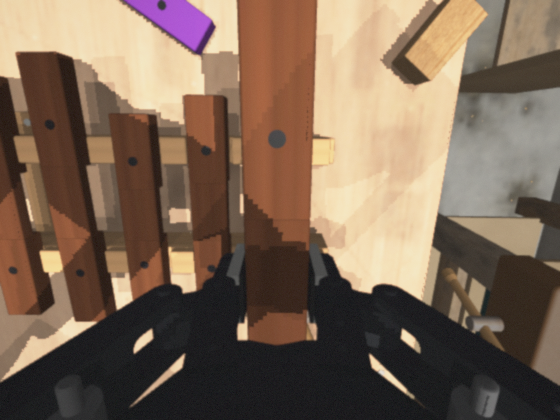

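Bar_230 is held level, and its far dot shows at (277,139). Next I work out the bar's offset in the hand and the shift to its place.

```bash
cat > go.py <<'E'
# usage: go.py L pkl u v : far-dot pixel of the held bar -> rows for its place
import sys;from h import *
from m2 import dot
from bench import status
L=int(sys.argv[1]);s=pickle.load(open(sys.argv[2]+'.pkl','rb'))
SP={230:127,210:116,190:105,170:94,150:83}[L];k={230:108,210:54,190:0,170:-54,150:-108}[L]
q=[status.sense() for _ in range(5)];t=np.mean([a["tool_pos"] for a in q],0);yaw=np.radians(q[0]["tcp_rot"][2])
d=dot(s,[float(sys.argv[3]),float(sys.argv[4])]);X=plane(s,d,t[2]+27.5)
c=X[:2]-SP/2*np.array([np.cos(yaw),np.sin(yaw)]);off=c-t[:2]
a=np.radians(-10.3);R=lambda a:np.array([[np.cos(a),-np.sin(a)],[np.sin(a),np.cos(a)]])
lo=R(-yaw)@off
P=np.array([503.7,215.])+k*np.array([-np.sin(a),np.cos(a)])
T=P-R(a)@lo;dl=R(-yaw)@(T-t[:2])
print('tcp',t.round(1),'dot',d.round(1),'bar c',c.round(1),'off in tool',lo.round(1),'target',T.round(1))
print('rows cm: x %.2f y %.2f rz %.3f ; z to 85: %.2f'%(dl[0]/10,-dl[1]/10,yaw-a,(t[2]-85)/10))
E
python3 go.py 230 w6 277 139
```

```text
tcp [ 481.6 -326.8  139.4] dot [276.1 146.4] bar c [ 477.9 -328.6] off in tool [-3.7 -1.7] target [527.  322.2]
rows cm: x 5.69 y -64.81 rz 0.198 ; z to 85: 5.44
```

```bash
sed -i 's/^d=dot.*/p=np.array([float(sys.argv[3]),float(sys.argv[4])]);x,y=p.astype(int);w=cv2.cvtColor(s["img"],cv2.COLOR_RGB2GRAY)[y-16:y+17,x-16:x+17];m=cv2.inRange(w,0,int(w.min())+14);n,l,st,ce=cv2.connectedComponentsWithStats(m);i=1+st[1:,4].argmax();d=p.astype(int)-16+ce[i];X=plane(s,d,t[2]+27.5)/' go.py
python3 go.py 230 w6 277 139
python3 -m handwheel '{"series": [[[5.4,-64.8,0,0,0,0.198,0.1],[5.4,-64.8,0,0,0,0.198,0.1],[5.4,-64.8,0,0,0,0.198,0.1],[5.4,-64.8,0,0,0,0.198,0.1],[5.4,-64.8,0,0,0,0.198,0.1],[5.4,-64.8,0,0,0,0.198,0.1],[5.4,-64.8,0,0,0,0.198,0.1],[5.4,-64.8,0,0,0,0.198,0.1],[5.4,-64.8,0,0,0,0.198,0.1],[5.4,-64.8,0,0,0,0.198,0.1],[5.4,-64.8,0,0,0,0.198,0.1],[5.4,-64.8,0,0,0,0.198,0.1]]]}'
python3 snap.py wrist w7
```

```text
tcp [ 481.6 -326.8  139.4] dot [276.5 138.6] bar c [ 480.9 -328.7] off in tool [-0.8 -1.9] target [524.1 322.9]
rows cm: x 5.41 y -64.89 rz 0.198 ; z to 85: 5.44
time: 7.82
tool_pos: [523.0, 322.9, 138.0]
tcp_rot: [179.9, 0.2, -10.2]
ft_force: [-0.2, -1.7, -2.2]
finger_gap: 27.3
grip_force: 40.6
7.875 [523.4 321.5 138.2] [ 1.7986e+02  1.6000e-01 -1.0220e+01] [-0.4 -0.3 -1.4] 27.380074190176817 40.60516119003296
```

View pics/w7.png

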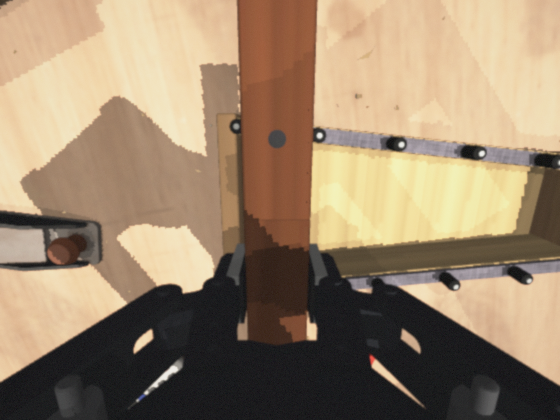

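Pins at columns 236 and 319 straddle the bar (centre 277), so it is centred in the wide-end place. Lowering.

```bash
python3 -m handwheel '{"series": [[[0,0,3,0,0,0,0.1],[0,0,5.5,0,0,0,0.1],[0,0,7,0,0,0,0.1],[0,0,7.6,0,0,0,0.1],[0,0,7.6,0,0,0,0.1],[0,0,7.9,0,0,0,0.1],[0,0,7.9,0,0,0,0.1]]]}'
```

```text
time: 8.75
tool_pos: [525.1, 321.6, 61.9]
tcp_rot: [-180.0, -0.0, -10.3]
ft_force: [-0.0, -0.0, -1.7]
finger_gap: 26.8
grip_force: 40.6
```

```bash
python3 -m handwheel '{"series": [[[0,0,0.1,0,0,0,0.1],[0,0,0.1,0,0,0,0.1]]]}'; python3 -m handwheel '{"series": [[[0,0,0.1,0,0,0,0.1],[0,0,0.1,0,0,0,0.1]]]}'
```

```text
time: 9.0
tool_pos: [524.8, 321.5, 60.4]
tcp_rot: [-180.0, -0.0, -10.3]
ft_force: [0.1, -1.4, -0.7]
finger_gap: 27.3
grip_force: 40.6
time: 9.25
tool_pos: [524.7, 321.4, 59.2]
tcp_rot: [180.0, 0.0, -10.3]
ft_force: [-0.6, -0.3, -1.6]
finger_gap: 27.0
grip_force: 40.6
```

```bash
python3 -m handwheel '{"series": [[[0,0,0.1,0,0,0,0.1],[0,0,0.1,0,0,0,0.1]]]}'; python3 -m handwheel '{"series": [[[0,0,0.1,0,0,0,0.1],[0,0,0.1,0,0,0,0.1]]]}'
```

```text
time: 9.5
tool_pos: [524.8, 321.5, 59.2]
tcp_rot: [-180.0, -0.0, -10.3]
ft_force: [-3.2, -2.4, 5.2]
finger_gap: 27.3
grip_force: 41.4
time: 9.75
tool_pos: [524.9, 321.5, 59.1]
tcp_rot: [-180.0, -0.0, -10.3]
ft_force: [-8.1, -3.0, 13.8]
finger_gap: 27.2
grip_force: 42.2
```

Contact was felt at TCP z≈59. Releasing, rising, and going on to bar_210.

```bash
python3 -m handwheel '{"series": [[[0,0,-0.2,0,0,0,0.1],[0,0,-0.2,0,0,0,0.43],[0,0,-0.2,0,0,0,0.43],[0,0,-0.2,0,0,0,0.43],[0,0,-2,0,0,0,0.43],[0,0,-5,0,0,0,0.43],[0,0,-6,0,0,0,0.43],[0,0,-6,0,0,0,0.43]]]}'
python3 -m handwheel '{"series": [[[5.3,48.6,-6,0,0,-0.201,0.48],[5.3,48.6,0,0,0,-0.201,0.48],[5.3,48.6,0,0,0,-0.201,0.48],[5.3,48.6,0,0,0,-0.201,0.48],[5.3,48.6,0,0,0,-0.201,0.48],[5.3,48.6,0,0,0,-0.201,0.48],[5.3,48.6,0,0,0,-0.201,0.48],[5.3,48.6,0,0,0,-0.201,0.48],[5.3,48.6,0,0,0,-0.201,0.48],[5.3,48.6,0,0,0,-0.201,0.48]]]}'
python3 snap.py wrist w8; python3 snap.py top t1
python3 -c "
import cv2,numpy as np
a=cv2.imread('pics/w8.png');b=cv2.imread('pics/t1.png')[195:300,130:270]
cv2.imwrite('pics/v8.png',np.hstack([cv2.resize(a,(400,300)),cv2.resize(b,(400,300),interpolation=cv2.INTER_CUBIC)]))"
```

```text
time: 10.75
tool_pos: [525.5, 322.0, 118.7]
tcp_rot: [-179.9, -0.1, -10.3]
ft_force: [-0.3, -0.8, 1.0]
finger_gap: 36.2
grip_force: 0.0
time: 12.0
tool_pos: [489.1, -165.6, 116.2]
tcp_rot: [-179.9, 0.1, 1.1]
ft_force: [-0.2, 0.8, -0.1]
finger_gap: 40.8
grip_force: 0.0
12.05 [ 489.3 -165.   116.4] [-1.7993e+02  8.0000e-02  1.2200e+00] [-1.2 -0.3 -0.2] 40.826013902740925 0.0
12.1 [ 489.5 -164.8  116.6] [-1.7995e+02  6.0000e-02  1.2700e+00] [-0.2  0.5  0.4] 40.97593523742657 0.0
```

View pics/v8.png

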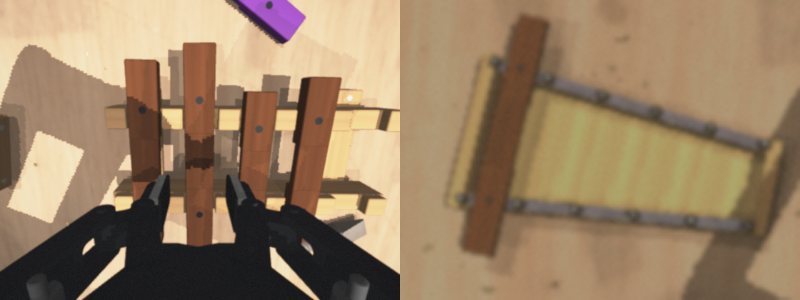

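Bar_230 lies between the first pin pairs of the box (right panel, (497,135)). The hand is centred over bar_210 (dots at column 199, fingers at 168 and 229). Descending to grasp.

```bash
python3 -m handwheel '{"series": [[[0,0.1,3,0,0,0,0.48],[0,0.1,5.5,0,0,0,0.48],[0,0.1,7.6,0,0,0,0.48],[0,0.1,7.6,0,0,0,0.48],[0,0.1,7.6,0,0,0,0.1],[0,0.1,7.6,0,0,0,0.1],[0,0.1,7.6,0,0,0,0.1],[0,0.1,7.6,0,0,0,0.1]]]}'
python3 -m handwheel '{"series": [[[0,0,-2,0,0,0,0.1],[0,0,-5,0,0,0,0.1],[0,0,-10,0,0,0,0.1],[0,0,-10,0,0,0,0.1],[0,0,-10,0,0,0,0.1]]]}'
python3 snap.py wrist w9; python3 go.py 210 w9 277 150
```

```text
time: 13.1
tool_pos: [490.2, -167.3, 41.9]
tcp_rot: [180.0, -0.0, 1.2]
ft_force: [-0.4, -0.0, 2.3]
finger_gap: 27.2
grip_force: 40.6
time: 13.72
tool_pos: [489.7, -167.2, 141.1]
tcp_rot: [180.0, -0.0, 1.2]
ft_force: [0.2, 0.5, -1.1]
finger_gap: 27.4
grip_force: 40.3
13.775 [ 489.  -166.9  140.1] [-1.7996e+02  9.0000e-02  1.1800e+00] [-0.  -0.1 -1. ] 27.519667728686315 40.301406383514404
tcp [ 489.  -166.9  140.1] dot [276.2 151.5] bar c [ 489.  -168.5] off in tool [-0.1 -1.5] target [513.7 269.6]
rows cm: x 3.37 y -43.60 rz 0.200 ; z to 85: 5.51
```

```bash
python3 -m handwheel '{"series": [[[3.4,-43.6,0,0,0,0.2,0.1],[3.4,-43.6,0,0,0,0.2,0.1],[3.4,-43.6,0,0,0,0.2,0.1],[3.4,-43.6,0,0,0,0.2,0.1],[3.4,-43.6,0,0,0,0.2,0.1],[3.4,-43.6,0,0,0,0.2,0.1],[3.4,-43.6,0,0,0,0.2,0.1],[3.4,-43.6,0,0,0,0.2,0.1],[3.4,-43.6,0,0,0,0.2,0.1],[3.4,-43.6,0,0,0,0.2,0.1]]]}'
python3 snap.py wrist w10
python3 -m handwheel '{"series": [[[0,0,3,0,0,0,0.1],[0,0,5.5,0,0,0,0.1],[0,0,7,0,0,0,0.1],[0,0,7.8,0,0,0,0.1],[0,0,8,0,0,0,0.1],[0,0,8.1,0,0,0,0.1],[0,0,8.1,0,0,0,0.1]]]}'
```

```text
time: 15.02
tool_pos: [514.4, 267.9, 140.3]
tcp_rot: [179.9, 0.1, -10.3]
ft_force: [-0.2, 0.3, -1.1]
finger_gap: 27.2
grip_force: 40.4
15.075 [514.6 267.9 140.7] [ 1.7995e+02  4.0000e-02 -1.0370e+01] [ 0.9 -0.5 -0.9] 27.489312418748245 40.41975259780884
time: 15.95
tool_pos: [515.2, 269.7, 61.1]
tcp_rot: [-180.0, -0.1, -10.3]
ft_force: [0.3, -0.2, -1.3]
finger_gap: 27.6
grip_force: 40.4
```

View pics/w10.png

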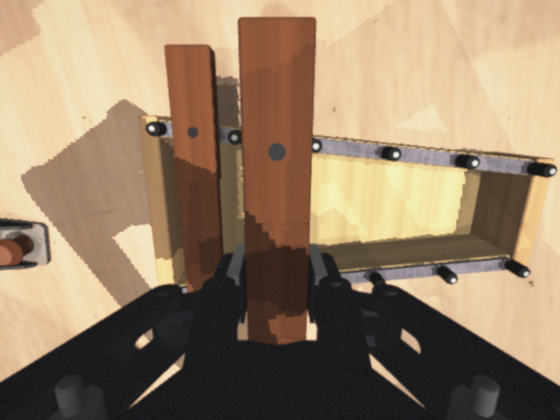

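Bar_210 is centred between pins at columns 235 and 315. Feeling for contact.

```bash
python3 -m handwheel '{"series": [[[0,0,0.1,0,0,0,0.1],[0,0,0.15,0,0,0,0.1],[0,0,0.15,0,0,0,0.1]]]}'|egrep 'tool|ft'; python3 -m handwheel '{"series": [[[0,0,0.1,0,0,0,0.1],[0,0,0.1,0,0,0,0.1]]]}'|egrep 'tool|ft'
```

```text
tool_pos: [515.2, 269.7, 59.9]
ft_force: [-2.1, -1.4, 5.8]
tool_pos: [515.2, 269.7, 59.8]
ft_force: [-6.4, -3.2, 14.1]
```

```bash
python3 -m handwheel '{"series": [[[0,0,-0.2,0,0,0,0.1],[0,0,-0.2,0,0,0,0.43],[0,0,-0.2,0,0,0,0.43],[0,0,-0.2,0,0,0,0.43],[0,0,-2,0,0,0,0.43],[0,0,-5,0,0,0,0.43],[0,0,-6,0,0,0,0.43],[0,0,-6,0,0,0,0.43]]]}'|egrep 'tool|gap'
python3 -m handwheel '{"series": [[[3.9,38.3,0,0,0,-0.182,0.48],[3.9,38.3,0,0,0,-0.182,0.48],[3.9,38.3,0,0,0,-0.182,0.48],[3.9,38.3,0,0,0,-0.182,0.48],[3.9,38.3,0,0,0,-0.182,0.48],[3.9,38.3,0,0,0,-0.182,0.48],[3.9,38.3,0,0,0,-0.182,0.48],[3.9,38.3,0,0,0,-0.182,0.48],[3.9,38.3,0,0,0,-0.182,0.48]]]}' |egrep 'tool|gap'
python3 snap.py wrist w11
python3 - <<'E'
from h import *;from m2 import dot;from bench import status
s=pickle.load(open('w11.pkl','rb'));q=status.sense();t=q["tool_pos"]
X=[]
for x in (52.5,-52.5):
    g=proj(s,(485.1+x,-116,68));d=dot(s,g,8);X.append(plane(s,d,68));print(g.round(),d.round(),X[-1].round(1))
print('bar-tcp (subtract wrist bias y -1.8):',((X[0]+X[1])/2-t)[:2].round(1))
E
```

```text
tool_pos: [515.6, 269.8, 119.2]
finger_gap: 36.8
tool_pos: [484.6, -112.9, 117.2]
finger_gap: 41.2
18.75 [ 484.8 -112.8  117.4] [-1.7996e+02  4.0000e-02  2.7000e-01] [0.1 0.1 0.4] 40.97415873701117 0.0
[280. 148.] [277. 148.] [ 537.7 -114.1   68. ]
[278. 293.] [278. 293.] [ 432.5 -115.7   68. ]
bar-tcp (subtract wrist bias y -1.8): [ 0.3 -2.1]
```

```bash
python3 -m handwheel '{"series": [[[0,0.1,3,0,0,0,0.48],[0,0.1,5.5,0,0,0,0.48],[0,0.1,7.6,0,0,0,0.48],[0,0.1,7.6,0,0,0,0.48],[0,0.1,7.6,0,0,0,0.1],[0,0.1,7.6,0,0,0,0.1],[0,0.1,7.6,0,0,0,0.1],[0,0.1,7.6,0,0,0,0.1]]]}' |egrep 'tool|ft|grip|gap'
python3 -m handwheel '{"series": [[[0,0,-2,0,0,0,0.1],[0,0,-5,0,0,0,0.1],[0,0,-10,0,0,0,0.1],[0,0,-10,0,0,0,0.1],[0,0,-10,0,0,0,0.1]]]}'|egrep 'tool|ft|grip|gap'
python3 snap.py wrist w12; python3 go.py 190 w12 277 163
```

```text
tool_pos: [485.3, -115.6, 42.4]
ft_force: [-0.8, 0.1, 2.4]
finger_gap: 27.3
grip_force: 40.4
tool_pos: [484.7, -115.5, 141.6]
ft_force: [-0.8, 0.9, -1.9]
finger_gap: 27.6
grip_force: 40.1
20.425 [ 484.1 -115.2  140.7] [-1.7997e+02  9.0000e-02  1.5000e-01] [ 0.3  0.4 -1.6] 27.44895553059396 40.13816177845001
tcp [ 484.1 -115.2  140.7] dot [277.5 163.5] bar c [ 484.9 -117.2] off in tool [ 0.8 -2. ] target [503.3 217.1]
rows cm: x 2.01 y -33.23 rz 0.182 ; z to 85: 5.57
```

```bash
python3 -m handwheel '{"series": [[[2,-33.2,0,0,0,0.182,0.1],[2,-33.2,0,0,0,0.182,0.1],[2,-33.2,0,0,0,0.182,0.1],[2,-33.2,0,0,0,0.182,0.1],[2,-33.2,0,0,0,0.182,0.1],[2,-33.2,0,0,0,0.182,0.1],[2,-33.2,0,0,0,0.182,0.1],[2,-33.2,0,0,0,0.182,0.1],[2,-33.2,0,0,0,0.182,0.1]]]}'|egrep 'tool|grip'
python3 snap.py wrist w13
python3 -m handwheel '{"series": [[[0,0,3,0,0,0,0.1],[0,0,5.5,0,0,0,0.1],[0,0,7,0,0,0,0.1],[0,0,7.8,0,0,0,0.1],[0,0,8,0,0,0,0.1],[0,0,8.1,0,0,0,0.1],[0,0,8.1,0,0,0,0.1]]]}'|egrep 'tool|ft'
```

```text
tool_pos: [503.7, 215.4, 141.2]
grip_force: 40.2
21.6 [503.9 215.5 141.5] [ 1.7998e+02  3.0000e-02 -1.0360e+01] [-0.3  0.7 -0.2] 27.28265495484074 40.21208882331848
tool_pos: [504.4, 216.9, 61.6]
ft_force: [0.7, 0.4, -1.3]
```

View pics/w13.png

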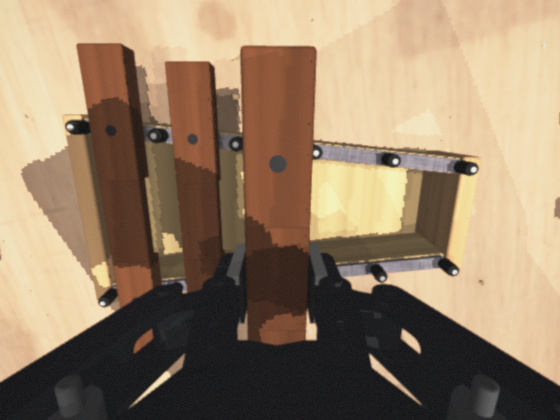

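Bar_190 sits between pins at columns 236 and 316, and the first two bars lie well. Feeling for contact.

```bash
python3 -m handwheel '{"series": [[[0,0,0.1,0,0,0,0.1],[0,0,0.15,0,0,0,0.1],[0,0,0.15,0,0,0,0.1]]]}'|egrep 'tool|ft'; python3 -m handwheel '{"series": [[[0,0,0.1,0,0,0,0.1],[0,0,0.1,0,0,0,0.1]]]}'|egrep 'tool|ft'
```

```text
tool_pos: [504.4, 216.8, 60.4]
ft_force: [-2.3, -0.8, 5.4]
tool_pos: [504.4, 216.9, 60.4]
ft_force: [-7.5, -3.2, 14.1]
```

```bash
python3 -m handwheel '{"series": [[[0,0,-0.2,0,0,0,0.1],[0,0,-0.2,0,0,0,0.43],[0,0,-0.2,0,0,0,0.43],[0,0,-0.2,0,0,0,0.43],[0,0,-2,0,0,0,0.43],[0,0,-5,0,0,0,0.43],[0,0,-6,0,0,0,0.43],[0,0,-6,0,0,0,0.43]]]}'|egrep 'tool|gap'
python3 -m handwheel '{"series": [[[6.8,48.7,0,0,0,-0.184,0.48],[6.8,48.7,0,0,0,-0.184,0.48],[6.8,48.7,0,0,0,-0.184,0.48],[6.8,48.7,0,0,0,-0.184,0.48],[6.8,48.7,0,0,0,-0.184,0.48],[6.8,48.7,0,0,0,-0.184,0.48],[6.8,48.7,0,0,0,-0.184,0.48],[6.8,48.7,0,0,0,-0.184,0.48],[6.8,48.7,0,0,0,-0.184,0.48],[6.8,48.7,0,0,0,-0.184,0.48],[6.8,48.7,0,0,0,-0.184,0.48]]]}' |egrep 'tool|gap'
python3 snap.py wrist w14
cat > chk.py <<'E'
import sys;from h import *;from m2 import dot;from bench import status
n,x0,y0,h=sys.argv[1],*map(float,sys.argv[2:5])
s=pickle.load(open(n+'.pkl','rb'));q=status.sense();t=q["tool_pos"];X=[]
for x in (h,-h):
    g=proj(s,(x0+x,y0,68));d=dot(s,g,8);X.append(plane(s,d,68));print(g.round(),d.round(),X[-1].round(1))
print('bar-tcp (subtract wrist bias y -1.8):',((X[0]+X[1])/2-t)[:2].round(1))
E
python3 chk.py w14 483.9 -276.5 47
```

```text
tool_pos: [504.8, 217.0, 119.7]
finger_gap: 36.2
tool_pos: [483.9, -273.2, 117.6]
finger_gap: 40.7
25.525 [ 484.  -273.2  117.8] [-1.7996e+02  4.0000e-02  3.8000e-01] [-0.3 -0.  -0.4] 40.92278264715086 0.0
[280. 157.] [281. 157.] [ 531.1 -277.    68. ]
[279. 286.] [278. 286.] [ 437.2 -276.2   68. ]
bar-tcp (subtract wrist bias y -1.8): [ 0.1 -3.4]
```

```bash
python3 -m handwheel '{"series": [[[0,0.1,3,0,0,0,0.48],[0,0.1,5.5,0,0,0,0.48],[0,0.1,7.6,0,0,0,0.48],[0,0.1,7.6,0,0,0,0.48],[0,0.1,7.6,0,0,0,0.1],[0,0.1,7.6,0,0,0,0.1],[0,0.1,7.6,0,0,0,0.1],[0,0.1,7.6,0,0,0,0.1]]]}' |egrep 'tool|ft|grip|gap'
python3 -m handwheel '{"series": [[[0,0,-2,0,0,0,0.1],[0,0,-5,0,0,0,0.1],[0,0,-10,0,0,0,0.1],[0,0,-10,0,0,0,0.1],[0,0,-10,0,0,0,0.1]]]}'|egrep 'tool|ft|grip|gap'
python3 snap.py wrist w15; python3 go.py 170 w15 277 177
```

```text
tool_pos: [484.4, -275.9, 43.0]
ft_force: [0.2, 0.5, 3.0]
finger_gap: 27.0
grip_force: 40.9
tool_pos: [484.2, -275.8, 143.1]
ft_force: [0.3, 0.1, -1.0]
finger_gap: 27.0
grip_force: 40.5
27.2 [ 483.5 -275.4  141.9] [-1.7997e+02  5.0000e-02  2.7000e-01] [-0.4 -0.4 -1.2] 27.334322139331636 40.50319790840149
tcp [ 483.5 -275.4  141.9] dot [276.9 177.9] bar c [ 484.  -277.4] off in tool [ 0.5 -2. ] target [493.9 163.9]
rows cm: x 1.25 y -43.93 rz 0.185 ; z to 85: 5.69
```

Contact is expected at TCP z≈61.

```bash
python3 -m handwheel '{"series": [[[1.2,-43.9,0,0,0,0.185,0.1],[1.2,-43.9,0,0,0,0.185,0.1],[1.2,-43.9,0,0,0,0.185,0.1],[1.2,-43.9,0,0,0,0.185,0.1],[1.2,-43.9,0,0,0,0.185,0.1],[1.2,-43.9,0,0,0,0.185,0.1],[1.2,-43.9,0,0,0,0.185,0.1],[1.2,-43.9,0,0,0,0.185,0.1],[1.2,-43.9,0,0,0,0.185,0.1],[1.2,-43.9,0,0,0,0.185,0.1]]]}'|egrep 'tool|grip'
python3 snap.py wrist w16
python3 -m handwheel '{"series": [[[0,0,3,0,0,0,0.1],[0,0,5.5,0,0,0,0.1],[0,0,7,0,0,0,0.1],[0,0,7.8,0,0,0,0.1],[0,0,8,0,0,0,0.1],[0,0,8.1,0,0,0,0.1],[0,0,8.1,0,0,0,0.1]]]}'|egrep 'tool|ft'
python3 -m handwheel '{"series": [[[0,0,0.1,0,0,0,0.1],[0,0,0.15,0,0,0,0.1],[0,0,0.15,0,0,0,0.1]]]}'|egrep 'tool|ft'
```

```text
tool_pos: [493.6, 162.0, 141.5]
grip_force: 40.6
28.5 [493.8 161.9 141.8] [ 1.7996e+02  5.0000e-02 -1.0430e+01] [-1.5  0.4 -0.9] 27.192670214715122 40.552749037742615
tool_pos: [494.5, 163.6, 62.0]
ft_force: [0.0, 0.0, -0.6]
tool_pos: [494.4, 163.6, 61.0]
ft_force: [-3.4, -0.9, 7.2]
```

View pics/w16.png

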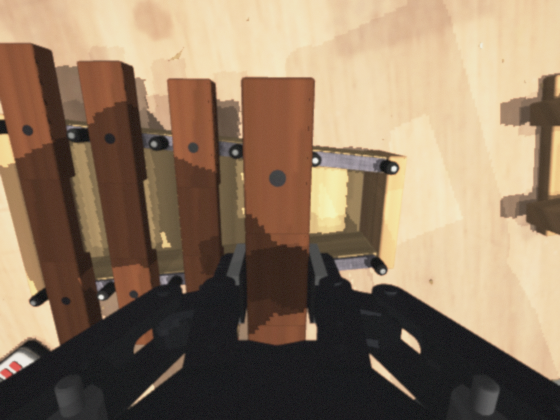

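Bar_170 is between pins at columns 236 and 316 and on the felts (force felt). Releasing and going to the last bar, bar_150.

```bash
python3 -m handwheel '{"series": [[[0,0,-0.1,0,0,0,0.1],[0,0,-0.1,0,0,0,0.43],[0,0,-0.1,0,0,0,0.43],[0,0,-0.1,0,0,0,0.43],[0,0,-2,0,0,0,0.43],[0,0,-5,0,0,0,0.43],[0,0,-6,0,0,0,0.43],[0,0,-6,0,0,0,0.43]]]}'|egrep 'tool|gap'
python3 -m handwheel '{"series": [[[5.6,38.1,0,0,0,-0.18,0.48],[5.6,38.1,0,0,0,-0.18,0.48],[5.6,38.1,0,0,0,-0.18,0.48],[5.6,38.1,0,0,0,-0.18,0.48],[5.6,38.1,0,0,0,-0.18,0.48],[5.6,38.1,0,0,0,-0.18,0.48],[5.6,38.1,0,0,0,-0.18,0.48],[5.6,38.1,0,0,0,-0.18,0.48],[5.6,38.1,0,0,0,-0.18,0.48],[5.6,38.1,0,0,0,-0.18,0.48]]]}' |egrep 'tool|gap'
python3 snap.py wrist w17
python3 chk.py w17 481 -222.7 41.5
```

```text
tool_pos: [494.8, 163.6, 121.1]
finger_gap: 36.6
tool_pos: [480.9, -219.9, 119.6]
finger_gap: 41.2
32.05 [ 481.  -220.   119.7] [-1.7998e+02  1.0000e-02  1.0000e-01] [1.  0.1 0.4] 40.97438394417272 0.0
[279. 165.] [278. 166.] [ 522.1 -222.3   68. ]
[278. 278.] [279. 278.] [ 439.6 -223.1   68. ]
bar-tcp (subtract wrist bias y -1.8): [-0.1 -2.6]
```

```bash
python3 -m handwheel '{"series": [[[0,0,3,0,0,0,0.48],[0,0,5.5,0,0,0,0.48],[0,0,7.8,0,0,0,0.48],[0,0,7.8,0,0,0,0.48],[0,0,7.8,0,0,0,0.1],[0,0,7.8,0,0,0,0.1],[0,0,7.8,0,0,0,0.1],[0,0,7.8,0,0,0,0.1]]]}' |egrep 'tool|ft|grip|gap'
python3 -m handwheel '{"series": [[[0,0,-2,0,0,0,0.1],[0,0,-5,0,0,0,0.1],[0,0,-10,0,0,0,0.1],[0,0,-10,0,0,0,0.1],[0,0,-10,0,0,0,0.1]]]}'|egrep 'tool|ft|grip|gap'
python3 snap.py wrist w18; python3 go.py 150 w18 277 192
```

```text
tool_pos: [481.2, -221.8, 42.5]
ft_force: [-0.3, 0.4, 3.6]
finger_gap: 27.1
grip_force: 41.0
tool_pos: [480.6, -221.5, 141.6]
ft_force: [-0.1, 0.1, -0.7]
finger_gap: 26.9
grip_force: 40.6
33.725 [ 480.  -221.1  140.6] [-1.7995e+02  9.0000e-02 -2.0000e-02] [-0.3  0.6 -1.4] 27.230818132042227 40.614856481552124
tcp [ 480.  -221.1  140.6] dot [276.4 190.9] bar c [ 480.7 -222.9] off in tool [ 0.7 -1.7] target [484.  110.6]
rows cm: x 0.39 y -33.17 rz 0.179 ; z to 85: 5.56
```

```bash
python3 -m handwheel '{"series": [[[0.4,-33.3,0,0,0,0.18,0.1],[0.4,-33.3,0,0,0,0.18,0.1],[0.4,-33.3,0,0,0,0.18,0.1],[0.4,-33.3,0,0,0,0.18,0.1],[0.4,-33.3,0,0,0,0.18,0.1],[0.4,-33.3,0,0,0,0.18,0.1],[0.4,-33.3,0,0,0,0.18,0.1],[0.4,-33.3,0,0,0,0.18,0.1],[0.4,-33.3,0,0,0,0.18,0.1]]]}'|egrep 'tool|grip'
python3 snap.py wrist w19
python3 -m handwheel '{"series": [[[0,0,3,0,0,0,0.1],[0,0,5.0,0,0,0,0.1],[0,0,6,0,0,0,0.1],[0,0,6,0,0,0,0.1]]]}'|egrep 'tool|ft'
```

```text
tool_pos: [484.6, 110.4, 141.3]
grip_force: 40.6
34.9 [484.7 110.4 141.5] [ 1.7998e+02  3.0000e-02 -1.0410e+01] [ 0.3  0.6 -1. ] 27.527599144237332 40.615196228027344
tool_pos: [484.4, 111.0, 81.3]
ft_force: [0.3, -0.0, -0.5]
```

View pics/w19.png

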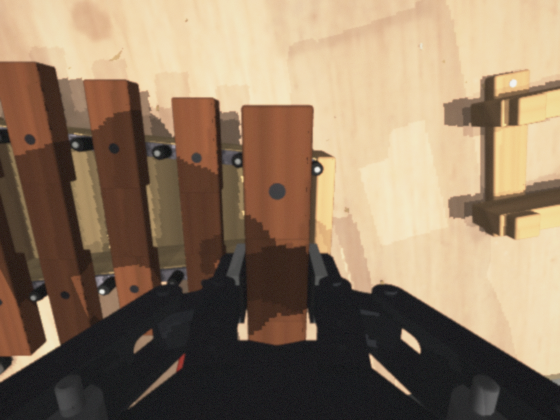

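Bar_150 is centred between pins at columns 237 and 317 in the narrow-end place. Lowering gently.

```bash
python3 -m handwheel '{"series": [[[0,0,1,0,0,0,0.1],[0,0,1.6,0,0,0,0.1],[0,0,1.9,0,0,0,0.1],[0,0,2.0,0,0,0,0.1],[0,0,2.0,0,0,0,0.1]]]}'|egrep 'tool|ft'
python3 -m handwheel '{"series": [[[0,0,0.1,0,0,0,0.1],[0,0,0.15,0,0,0,0.1],[0,0,0.15,0,0,0,0.1]]]}'|egrep 'tool|ft'
```

```text
tool_pos: [484.9, 111.5, 61.9]
ft_force: [0.9, 0.2, -0.6]
tool_pos: [485.0, 111.5, 60.5]
ft_force: [-1.6, 0.4, 1.4]
```

```bash
python3 -m handwheel '{"series": [[[0,0,0.05,0,0,0,0.1],[0,0,0.05,0,0,0,0.37],[0,0,0,0,0,0,0.37],[0,0,0,0,0,0,0.37]]]}'|egrep 'tool|ft|gap'
python3 -m handwheel '{"series": [[[0,0,-1,0,0,0,0.37],[0,0,-4,0,0,0,0.37],[0,0,-9,0,0,0,0.37],[-5,0,-15,0,0,0,0.37],[-8,0,-17,0,0,0,0.37],[-8,-10,-17,0,0,0,0.37],[-8,-10,-17,0,0,0,0.37],[-8,-10,-17,0,0,0,0.37],[-8,-10,-17,0,0,0,0.37]]]}'|egrep 'tool|ft'
python3 snap.py wrist w20; python3 snap.py top t2; python3 snap.py scene s2
python3 -c "
import cv2,numpy as np
a=cv2.imread('pics/w20.png');b=cv2.imread('pics/t2.png')[130:300,130:350];c=cv2.imread('pics/s2.png')[150:330,180:350]
r=lambda i:cv2.resize(i,(400,300),interpolation=cv2.INTER_CUBIC)
cv2.imwrite('pics/v20.png',np.vstack([np.hstack([r(a),r(b)]),np.hstack([r(c),r(c)*0])]))
from h import *
from m2 import dot
s=pickle.load(open('w20.pkl','rb'));al=np.radians(-10.3);u=np.array([-np.sin(al),np.cos(al)]);v=np.array([np.cos(al),np.sin(al)])
for k,sp in((108,127),(54,116),(0,105),(-54,94),(-108,83)):
    P=np.array([503.7,215])+k*u;X=[]
    for h in(sp/2,-sp/2):
        g=proj(s,(*(P+h*v),86));X.append(plane(s,dot(s,g,7),86)[:2])
    M=(X[0]+X[1])/2-P;d=X[0]-X[1];print(k,'along x %.1f y %.1f spacing %.1f yaw %.1f'%(M@v,M@u,np.hypot(*d),np.degrees(np.arctan2(d[1],d[0]))))
"
```

```text
tool_pos: [484.8, 111.5, 60.2]
ft_force: [-0.1, -0.4, -0.4]
finger_gap: 31.6
tool_pos: [423.8, 224.0, 230.6]
ft_force: [0.4, 0.5, 0.0]
38.075 [423.9 223.7 230.4] [ 1.7998e+02  1.0000e-02 -1.0340e+01] [-0.4  0.3 -0.4] 31.490044777593205 0.0
38.125 [424.  223.5 230.4] [ 1.7998e+02  1.0000e-02 -1.0370e+01] [-0.3 -0.3 -0.5] 31.514954988778072 0.0
38.175 [424.  223.4 230.4] [179.99   0.   -10.39] [0.3 0.3 0.6] 31.73104192422349 0.0
108 along x 0.7 y -1.3 spacing 127.2 yaw -10.4
54 along x 0.6 y -0.2 spacing 115.5 yaw -10.7
0 along x 0.7 y 0.2 spacing 104.1 yaw -10.3
-54 along x -0.3 y 0.0 spacing 93.7 yaw -10.8
-108 along x 0.5 y 0.8 spacing 83.4 yaw -10.3
```

View pics/v20.png

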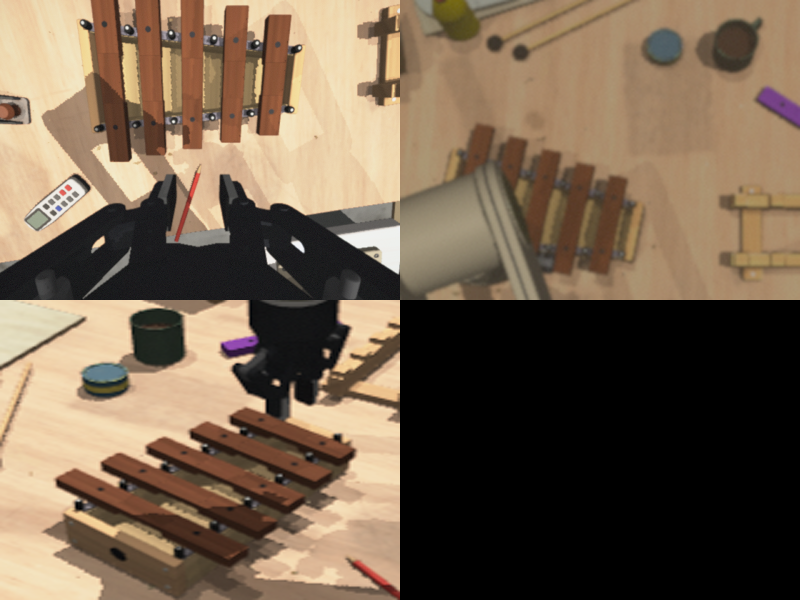

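All five bars lie flat between the pins in scale order, dots up and within about 1.3 mm of centre. The tin, mug and purple bar are untouched, and the gripper is clear. Handing in.

```bash
python3 -c "
from bench import r
print(r.hand_in())"
```

```text
the job is handed in; nothing more can be done
None
```

All five tone bars are on the sound box in scale order, longest at the wide end, flat, dots up and within about 1.3 mm of centre; the job was handed in at about 38 s, and no verdict came back.

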